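Load the vial rack and hold the conditioning chamber's sprung lid at its set mark

TASK

Finish loading the vial rack: the blank already stands in hole 1 (one dot), so seat the blue-capped vial fully down in hole 2 (two dots) first and then the red-capped vial in hole 3 (three dots). Then take the conditioning chamber's sprung lid by its steel front bar, lift it until the red pointer on its side stands within the yellow clip on the quadrant, and finish still holding it there, so that I can slip the rack in under it; do not swing it well past the clip on the way, or the conditioned air is lost. Do not shift the clip, leave the blank in its hole, and leave the sample cutter and the mouse where they are.

Things in the scene. Friction and masses are not known exactly. Their poses are not given: they have to be found in the camera images.
- rack: Loose aluminium rack, a block 60 (x) x 140 (y) x 40 (z) mm, 0.7 kg. Origin: centre of its underside, z up. Three blind holes, 25 mm diameter, 32 mm deep, in a row at x = +6 mm: hole 1 at y = +44 mm, hole 2 at y = 0, hole 3 at y = -44 mm. On the top, on the -x side of each hole, one, two or three black dots give its number.
- hole1 (a point): Centre of the mouth of hole 1 (one dot), on the rack's top face, 40 mm above its underside; holds the blank at the start.
- hole2 (a point): Centre of the mouth of hole 2 (two dots), on the rack's top face; empty at the start.
- hole3 (a point): Centre of the mouth of hole 3 (three dots), on the rack's top face; empty at the start.
- blue_vial: Loose amber glass vial with a blue crimp cap, upright on the mat: 22.5 mm diameter, 75.5 mm tall, about 35 g, straight body up to 58 mm, cap (21 mm diameter) from 66 mm up. Origin: centre of its underside, z up. Grip it with the TCP 55 to 62 mm above its underside, to keep the fingertips clear of the rack's top. Seated, its underside is 8 mm above the rack's underside.
- red_vial: The same vial with a red cap, upright on the mat 55 mm or more (centre to centre) from the blue one; the two stand in a row along the mat's long side (roughly along world x) and may be swapped, so open the fingers across that row.
- blank_vial: The same vial with a silver-white cap, the blank; stands in hole 1 and stays there (bystander).
- cutting_mat: Teal cutting mat fixed to the bench, 400 (x) x 210 (y) x 3 mm. Origin: centre of its underside. The two vials to load stand on its nearer part, the sample cutter on its far end.
- sample_cutter: Teal round sample cutter with a black knob, 110 mm diameter, 95 mm tall, 1.1 kg, on the mat's far end. Origin: centre of its underside. Bystander.
- mouse: Grey wireless computer mouse, 108 x 60 x 34 mm. Origin: centre of its underside. Bystander.
- chamber: Conditioning chamber fixed to the bench: cream tub 240 (x) x 280 (y) mm, lid top at 144 mm. Origin: centre of its underside; its front, with the slate-blue panel, faces its own -x; the lid is hinged at the rear (+x). A fixed aluminium quadrant arc (radius 115 mm about the hinge line, top 241 mm above the bench) stands beside its left wall, at y = +155 mm.
- lid_hinge (a point): Middle of the lid's hinge line, 108 mm behind the chamber's centre and 135 mm above the bench; the line runs along the chamber's y axis.
- lid_angle (a joint): Opening angle of the lid in rad: 0 shut (as at the start), growing to 1.4 as the front edge rises. A closing spring (0.59 N m shut, plus 1.3 N m per rad) and the lid's weight of about 5 N pull it shut: 4 to 8 N upward at the bar lifts it. It never stays up by itself.
- lid: The lid, 222 mm deep x 276 mm wide x 18 mm thick, about 0.5 kg, with bar and pointer. Origin: on the hinge line, in the lid's mid-plane; with the lid shut its axes are the chamber's (x to the rear, z up), and it turns with the lid about y.
- lid_bar (a point): Middle of the lid's handle, a steel round bar of 14 mm diameter along the lid's y axis, 120 mm free between its end arms, 278 mm from the hinge line and level with it when shut. Gap from bar to lid edge and tub wall: 43 mm. Open the fingers 35-50 mm, straddle it from above, close along the chamber's x axis. The bar may turn between the pads while the tool stays pointing down.
- pointer (a point): The red pointer, a flat pin 3 mm thick that sticks out of the lid's left (+y) side over the quadrant, 126.5 mm from the hinge line; it turns with the lid.
- mark_clip (a joint): Angle at which the yellow clip is set on the quadrant, in rad, on the same zero and sense as the lid's angle: the pointer is at the clip's middle when both are equal. The start varies from 0.42 to 0.70. It stays where it is set by friction.
- clip_mark (a point): Middle of the yellow clip, 16 mm long along the arc (so 0.07 rad to each side of its middle), 20 mm wide, with a small black screw on its outer side; 115.5 mm from the hinge line.

How it is judged (in metres and radians):
On the way, in this order (a step that is already met when the one before it is completed fails the run):
1. the blue-capped vial stands seated and let go in hole 2 (horizontal distance between blue_vial and hole2 below 0.004 m and z of blue_vial in the frame of rack between 0.004 and 0.0115 m and angle between blue_vial's own z axis and vertical below 0.12 rad and contact force between blue_vial and the fingers below 0.1 N), for 0.2 s.
2. then the red-capped vial stands seated and let go in hole 3 (horizontal distance between red_vial and hole3 below 0.004 m and z of red_vial in the frame of rack between 0.004 and 0.0115 m and angle between each of red_vial, blue_vial's own z axis and vertical below 0.12 rad and contact force between red_vial and the fingers below 0.1 N and horizontal distance between blue_vial and hole2 below 0.004 m and z of blue_vial in the frame of rack between 0.004 and 0.0115 m), for 0.2 s.
3. then the lid is held by the fingers at its bar with its pointer within the yellow clip (angle between the x axis of lid and the x axis of clip_mark, either way round below 0.07 rad and value of joint lid_angle above 0.3 rad and angular speed of lid below 0.08 rad/s and contact force between lid and the fingers above 2 N and distance between the grasp point and lid_bar below 0.09 m), for 0.5 s.
At the end, for the whole second after the job is handed in: The fingers alone hold the lid still at its bar (over 2 N, TCP within 90 mm), pointer within the yellow clip (0.07 rad of its middle); blank, blue and red vials stand upright, let go, in holes 1, 2, 3, centred within 4 mm and at most 3.5 mm off the hole floor; the rack stands flat (all of step 2 and all of step 3 and contact force between lid and blank_vial below 0.2 N and contact force between lid and blue_vial below 0.2 N and contact force between lid and red_vial below 0.2 N and contact force between lid and rack below 0.2 N and contact force between lid and sample_cutter below 0.2 N and contact force between lid and mouse below 0.2 N and horizontal distance between blank_vial and hole1 below 0.004 m and z of blank_vial in the frame of rack between 0.004 and 0.0115 m and angle between blank_vial's own z axis and vertical below 0.12 rad and contact force between blue_vial and the fingers below 0.1 N and linear speed of each of blue_vial, red_vial, rack below 0.02 m/s and angle between rack's own z axis and vertical below 0.05 rad); the arm keeps its last pose, push and grip.
It fails at once if the lid is swung well past the mark: its pointer goes more than 43 mm (about 0.35 rad, 20 degrees) past the clip's middle (z of pointer in the frame of clip_mark above 0.043 m).
It fails at once if the clip is shifted on the quadrant by more than 5 mm (distance of clip_mark from where it was at the start of the episode above 0.005 m).
It fails at once if the blank is pulled out of hole 1 or tipped (distance between blank_vial and hole1 above 0.042 m).
It fails at once if the sample cutter is pushed more than 20 mm from its place (distance of sample_cutter from where it was at the start of the episode above 0.02 m).
It fails at once if the mouse is pushed more than 20 mm from its place (distance of mouse from where it was at the start of the episode above 0.02 m).
It also fails if it takes over 59 s, if anything falls off the work surface, if the arm or the gripper's body presses on something with over 40 N, if the wrist force passes 120 N, or if a joint passes its speed limit or range.

ROBOT

A 7-joint arm with a two-finger parallel gripper is mounted at the origin on the work surface. World frame = base frame: x ahead of the robot, y to its left, z up, the work surface at z = 0. Lengths are in m, angles in degrees, forces in N, time in s.
With the tool pointing down it reaches from about 0.425 to 0.95 m from the base axis. Payload 4.7 kg.
Tool frame: the origin (TCP) lies between the finger pads, 19 mm behind the fingertips; this is the grasp point; z points along the fingers, y is the line along which they close (so a half turn about z gives the same grasp; the last joint's range is limited). The gripper opens to 85 mm and grips with 20 to 120 N. Pads are 22 mm wide; open, the fingers measure 114 mm over their backs; the gripper's body (76 mm by 85 mm) begins 54 mm behind the grasp point. The pads swing forward as they close: fully open they stand 13 mm farther back than shut.
Start: joints at [-67.489, 26.849, -2.785, 87.806, 1.381, 65.374, -4.715], TCP at [0.276, 0.616, 0.25] pointing down, gripper open.
Joint ranges: [-148.3, 148.3], [-19.14, 114.17], [-79.39, 73.82], [5.75, 140.21], [-59.74, 239.74], [12.07, 113.84], [-152.46, 152.46]. Speed limits (degrees/s): [147.25, 147.25, 180, 180, 180, 180, 180].

INTERFACE

Orientations are given as [roll, pitch, yaw] about the fixed x, y, z axes, in that order (R = Rz(yaw) Ry(pitch) Rx(roll)).
In Python, from workcell import monitor, imaging, ctrl gives the robot as it stands.
- The arm moves only by the tool jog_arm, never from a script. Its argument "commands" is a list that holds one entry, the list of rows, each a list of 6 numbers: the shift along the tool's x, y, z as a fraction of full scale, then the turn, a rotation vector about the tool's x, y, z as a fraction of full scale. A call has exactly 10 rows; each row shifts and turns the commanded pose from where the row before left it, along the tool's axes as they then stand; what a row does not reach is not made up. Full scale, the value 1, is 4 cm for a shift and 10 degrees for a turn. A row lasts 1/8 s, in which the tool goes at most 62.5 mm and 10.7 degrees, less where a joint would pass 70% of its speed; a pose out of reach is approached as far as the arm can. A call with a number of a shift or a turn outside -1 to 1 is refused whole. A call with a gripper value outside its range is refused whole. "grip" is the opening, from 0 (shut) to 1 (fully open), set as the call begins (left out, the last holds). The fingers move at their own pace and stop on an object; "newtons" is the grip in N (left out, the last holds). Time passes only in rows, so rows that do not move let the fingers close, or fill a call up. It gives the time, the measured TCP pose, the force, the opening and the grip force at its end, in the units of the state.
- monitor.get_state(): the state, without advancing time (a new reading comes with each control period).
- imaging.read_camera(name): name is "scene" or "top"; returns the picture (400x640x3 uint8, red, green, blue); there is no depth.
- imaging.camera_model(name): a dict with "fx", "fy", "cx", "cy" (pixels), "R" (3x3) and "t" (3): a world point X has camera coordinates R X + t. Camera axes: x right, y down, z forward; pixel columns grow to the right and rows downward; lengths in m; the calibration is good to about 2 mm. A picture is of the moment at which its call begins. camera_model takes no time and is no camera call.
- ctrl.finish_job(): hands the job in; it is judged then, once.
The state is a dict: "t": time; "q": joint angles; "qvel": joint speeds; "joint_efforts": joint torques, N m; "tcp_pos": TCP position; "orientation": TCP orientation; "force": force on the tool from outside, world axes, zero at the start; "ft_torque": the same for the moment, N m; "width": finger opening in m; "gripper_force": force on a finger pad.
Only numpy, scipy, OpenCV 4.12 (cv2) and the standard library are available. Lean on these libraries where they do the work, as an engineer would, in place of code of your own. Each camera call takes 0.05 s, during which the arm holds its last target. There are 200 camera calls.

## Working session

There is one attempt and no reset: what is moved stays moved. The work goes in short steps, Python scripts to look and compute and a tool call to move; the robot and the scene stay as the last step left them, time stands still between calls to the robot, and variables do not carry over. Pictures are saved under pics/ and viewed, at most 10 in all, crops included, and the job is handed in when it is done.

Besides the shell and the picture viewer there is one more tool, called as name(argument=value, ...), one argument or row to a line, values as JSON. jog_arm: Moves the arm, as the interface text tells. Its arguments: {"type":"object","properties":{"commands":{"type":"array","items":{"type":"array","items":{"type":"array","items":{"type":"number","minimum":-1,"maximum":1}}}},"grip":{"type":"number"},"newtons":{"type":"number"}},"required":["commands"]}

```bash
mkdir -p pics
python3 - <<'E'
from workcell import monitor, imaging
import cv2,numpy as np
s=monitor.get_state();print({k:s[k] for k in('t','tcp_pos','orientation','width','force')})
for n in('scene','top'):
    im=imaging.read_camera(n);cv2.imwrite(f'pics/{n}0.png',im[:,:,::-1]);m=imaging.camera_model(n);print(n,m['fx'],m['cx'],m['cy'],np.round(m['R'],3).tolist(),-np.array(m['R']).T@m['t'])
E
```

```text
{'t': 0.0, 'tcp_pos': array([0.27610747, 0.61534183, 0.24896245]), 'orientation': array([-1.79887275e+02,  3.68136200e-03,  1.55835146e+02]), 'width': 0.08561799953480764, 'force': array([ 0.84704024,  0.50626357, -0.60916825])}
scene 476.6138262450985 319.1622195728186 201.8956855832937 [[0.851, 0.525, 0.008], [0.377, -0.6, -0.705], [-0.366, 0.603, -0.709]] [ 1.09238916 -0.82248707  1.08481777]
top 510.05731842465747 314.9504400153132 206.32621226561244 [[0.031, -1.0, 0.001], [-0.997, -0.031, -0.075], [0.075, 0.001, -0.997]] [0.48232222 0.00794502 1.60560217]
```

View pics/scene0.png

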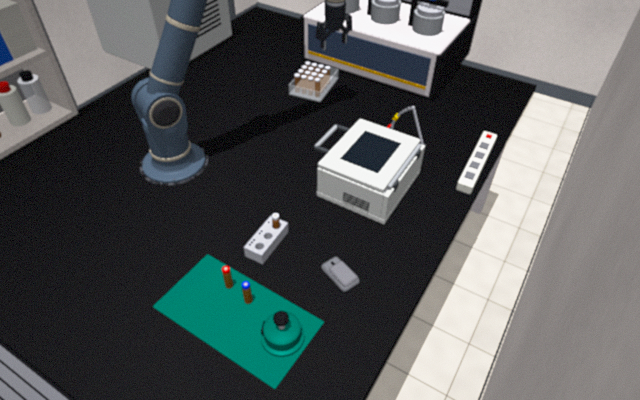

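View pics/top0.png

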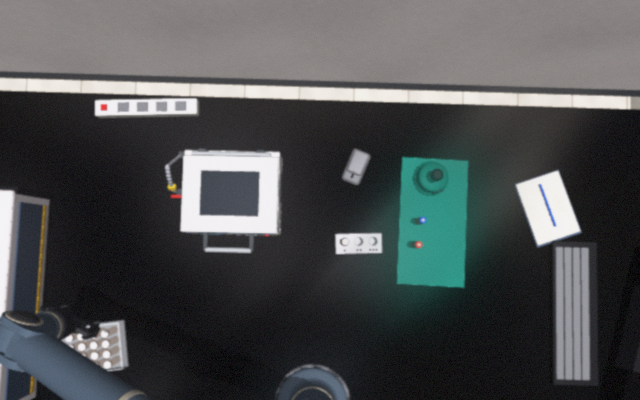

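The scene view shows the red vial (226,270), the blue vial (246,286), the rack (266,238), and the chamber with the bar at (330,138). The top view shows the blue cap (422,220), the red cap (418,244), the rack (358,243), the bar at (228,250) and the clip at (172,188).

```bash
cat > h.py <<'E'
import cv2,numpy as np
from workcell import monitor,imaging
def ray(n,uv):
    m=imaging.camera_model(n);R=np.array(m['R']);t=np.array(m['t'])
    d=R.T@np.array([(uv[0]-m['cx'])/m['fx'],(uv[1]-m['cy'])/m['fy'],1]);return -R.T@t,d
def plane(n,uv,z):
    c,d=ray(n,uv);return (c+d*(z-c[2])/d[2])
def two(a,b):
    A=[];B=[]
    for n,uv in(('top',a),('scene',b)):
        c,d=ray(n,uv);d/=np.linalg.norm(d);P=np.eye(3)-np.outer(d,d);A.append(P);B.append(P@c)
    x=np.linalg.lstsq(np.vstack(A),np.hstack(B),rcond=None)[0]
    return x,[np.linalg.norm(A[i]@x-B[i]) for i in(0,1)]
def proj(n,X):
    m=imaging.camera_model(n);p=np.array(m['R'])@X+m['t'];return m['fx']*p[0]/p[2]+m['cx'],m['fy']*p[1]/p[2]+m['cy']
def blobs(im,f,roi,amin=4):
    h=cv2.cvtColor(im,cv2.COLOR_RGB2HSV).astype(int);M=np.zeros(im.shape[:2],np.uint8)
    x0,y0,x1,y1=roi;M[y0:y1,x0:x1]=f(h[...,0],h[...,1],h[...,2])[y0:y1,x0:x1]
    k,l,s,c=cv2.connectedComponentsWithStats(M)
    return [(s[i,4],np.round(c[i],1).tolist(),s[i,:4].tolist()) for i in range(1,k) if s[i,4]>=amin],M
red=lambda h,s,v:((h<8)|(h>172))&(s>140)&(v>90)
blue=lambda h,s,v:(h>105)&(h<130)&(s>120)&(v>90)
yel=lambda h,s,v:(h>18)&(h<35)&(s>120)&(v>100)
E
python3 - <<'E'
from h import *
T=cv2.imread('pics/top0.png')[:,:,::-1].copy();S=cv2.imread('pics/scene0.png')[:,:,::-1].copy()
for nm,im,roi in(('top',T,(150,140,460,280)),('scene',S,(150,90,460,320))):
    for c,f in(('red',red),('blue',blue),('yel',yel)):print(nm,c,blobs(im,f,roi)[0])
white=lambda h,s,v:(v>120)&(s<60)
for roi in((325,225,392,262),(160,140,292,238)):
    b,M=blobs(T,white,roi,100);print(b)
    cs=max(cv2.findContours(M,0,2)[0],key=cv2.contourArea);print(cv2.minAreaRect(cs))
b,M=blobs(T,lambda h,s,v:(h>70)&(h<95)&(s>120)&(v>60),(380,140,490,300),500);cs=max(cv2.findContours(M,0,2)[0],key=cv2.contourArea);r=cv2.minAreaRect(cs);print('mat',r)
P=np.hstack([cv2.resize(T[225:262,325:392],None,fx=6,fy=6),]);Q=cv2.resize(T[140:262,160:292],None,fx=4,fy=4)
W=np.zeros((488+222+0,528,3),np.uint8);W=np.zeros((590,800,3),np.uint8);W[:488,:528]=Q;W[488-120:488-120+222,398:800]=P
V=cv2.resize(S[80:170,360:440],None,fx=3.4,fy=3.4);W[:306,528:800]=V
cv2.imwrite('pics/crop0.png',W[:,:,::-1])
E
```

```text
top red [(np.int32(32), [175.1, 195.8], [171, 194, 10, 4])]
top blue [(np.int32(22), [422.0, 219.7], [419, 217, 7, 6])]
top yel [(np.int32(49), [171.9, 187.1], [167, 183, 10, 8])]
scene red [(np.int32(14), [388.7, 125.2], [387, 123, 4, 5]), (np.int32(48), [225.9, 269.3], [222, 265, 8, 9])]
scene blue [(np.int32(43), [245.5, 285.1], [242, 281, 8, 9])]
scene yel [(np.int32(33), [395.3, 116.8], [392, 113, 8, 8])]
[(np.int32(979), [358.2, 243.0], [335, 233, 48, 22])]
((358.3750915527344, 243.00314331054688), (20.968448638916016, 47.03529739379883), 88.56790161132812)
[(np.int32(5632), [230.5, 191.4], [180, 150, 101, 85])]
((230.70193481445312, 191.8062744140625), (100.12410736083984, 83.3569107055664), 1.1934894323349)
mat ((434.4838562011719, 224.62295532226562), (74.22171783447266, 135.61659240722656), 1.4878674745559692)
```

View pics/crop0.png

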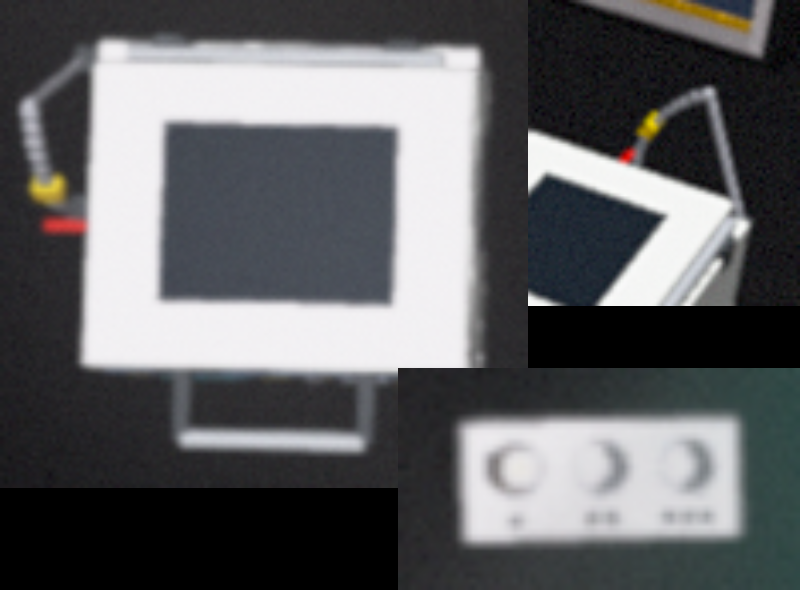

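The crop shows the chamber lid with the bar running from about (205,249) to (251,251) in the top view. The clip (172,187) and the pointer (175,196) are on its left. In the rack, the holes are on the far side and the dots on the near side, with hole 1 on the left.

Run:
```python
from h import *
T=cv2.imread('pics/top0.png')[:,:,::-1].copy();S=cv2.imread('pics/scene0.png')[:,:,::-1].copy()
b=blobs(T,lambda h,s,v:((h<12)|(h>168))&(s>90)&(v>90),(400,230,440,260))[0];print(b)
rt=b[0][1];bt=[422.0,219.7]
print('blue',two(bt,[245.5,284.5]),plane('top',bt,.0785))
print('red',two(rt,[225.9,268.7]),plane('top',rt,.0785))
# rack
def outline(im,roi,f,z,n='top'):
    b,M=blobs(im,f,roi,100)
    cs=max(cv2.findContours(M,0,1)[0],key=cv2.contourArea)[:,0]
    P=np.array([plane(n,p,z)[:2] for p in cs]).astype(np.float32)
    r=cv2.minAreaRect(P);return r,P
G=cv2.resize(T,None,fx=1,fy=1)
white=lambda h,s,v:(v>120)&(s<70)
print('rack',outline(T,(325,225,392,262),white,.04)[0],'centroid',plane('top',[358.2,243.0],.04))
print('lid',outline(T,(160,140,292,238),white,.144)[0])
print('mat',outline(T,(380,140,490,300),lambda h,s,v:(h>70)&(h<95)&(s>120)&(v>40),.003)[0])
# bar
g=cv2.cvtColor(T,cv2.COLOR_RGB2GRAY)
for u in(210,220,228,236,246):
    c=g[243:257,u].astype(float);w=np.clip(c-90,0,None);v=243+(w*np.arange(14)).sum()/w.sum();print('bar',u,round(v,2),plane('top',(u,v),.142).round(4))
c=g[247:253].astype(int).max(0)[195:262];print('barends',c.tolist())
print('clip',two([171.9,187.1],[395.3,116.8]));print('ptr',two([175.1,195.8],[388.7,125.2]))
# rack from scene: top-face
b,M=blobs(T,lambda h,s,v:v<70,(325,225,392,262),1)
print('darks',[x for x in b if x[0]<80])
print(g[234:253,336:382].tolist())
```

```text
[(np.int32(26), [417.7, 244.3], [415, 242, 7, 6])]
blue (array([ 0.56731031, -0.31346535,  0.07232888]), [np.float64(0.00043649995847425246), np.float64(0.0004364999584743561)]) [ 0.56730311 -0.31189175  0.0785    ]
red (array([ 0.49317844, -0.30149295,  0.07294211]), [np.float64(0.0003168883993752388), np.float64(0.00031688839937513516)]) [ 0.49337907 -0.30016188  0.0785    ]
rack ((0.4920533001422882, -0.1261928379535675), (0.0640200674533844, 0.14395828545093536), 3.193067789077759) centroid [ 0.49200491 -0.1257402   0.04      ]
lid ((0.6274950504302979, 0.25358641147613525), (0.24213716387748718, 0.2869112491607666), 1.173729419708252)
mat ((0.5481365323066711, -0.3717227578163147), (0.24248069524765015, 0.44994592666625977), 89.58419036865234)
bar 210 249.16 [0.4607 0.3061 0.142 ]
bar 220 249.35 [0.4611 0.2775 0.142 ]
bar 228 249.56 [0.4612 0.2546 0.142 ]
bar 236 249.7 [0.4615 0.2317 0.142 ]
bar 246 250.11 [0.4612 0.2031 0.142 ]
barends [40, 44, 44, 42, 40, 43, 42, 54, 80, 123, 172, 202, 210, 211, 214, 211, 211, 210, 209, 208, 205, 208, 209, 209, 209, 210, 208, 210, 207, 208, 20
[... 5016 characters left out ...]
79], [191, 226, 232, 230, 229, 229, 225, 201, 172, 188, 215, 223, 223, 224, 222, 221, 221, 221, 221, 213, 184, 168, 186, 188, 169, 180, 209, 220, 220, 222, 222, 220, 212, 189, 176, 194, 189, 179, 195, 188, 178, 197, 216, 222, 214, 177], [189, 226, 232, 230, 229, 229, 225, 213, 194, 202, 219, 223, 223, 221, 219, 220, 220, 220, 219, 216, 202, 200, 208, 208, 198, 203, 214, 217, 218, 218, 219, 219, 215, 210, 210, 212, 208, 207, 211, 213, 212, 211, 218, 218, 210, 176], [186, 223, 227, 227, 226, 226, 225, 219, 209, 212, 211, 208, 209, 208, 206, 207, 207, 205, 204, 201, 196, 191, 196, 196, 194, 194, 197, 198, 199, 199, 199, 196, 191, 193, 197, 194, 189, 194, 193, 194, 193, 191, 193, 192, 185, 155]]
```

```bash
cat > plan.py <<'E'
# usage: plan.py "x y z yaw n" ... waypoints; optional first arg start "S x y z yaw"
import sys,json,numpy as np
from scipy.spatial.transform import Rotation as R
from workcell import monitor
def plan(wps,start=None):
    s=monitor.get_state()
    if start is None: start=[*s['tcp_pos'],s['orientation'][2]]
    p=np.array(start[:3]);y=start[3];rows=[]
    for x_,y_,z_,yw,n in wps:
        n=int(n)
        for k in range(n):
            d=(np.array([x_,y_,z_])-p)/(n-k);dy=(yw-y)/(n-k)
            r=R.from_euler('z',y,degrees=True)*R.from_euler('x',180,degrees=True)
            l=np.round(r.inv().apply(d)/.04,2);t=np.round(-dy/10,2)
            p=p+r.apply(l*.04);y-=t*10;rows.append([*(l+0.),0,0,t+0.])
    while len(rows)%10:rows.append([0]*6)
    for i in range(0,len(rows),10):print(json.dumps([[float(f'{v:g}') for v in r] for r in rows[i:i+10]]).replace('.0,',',').replace('.0]',']'))
    print('max',np.abs(rows).max(),'end',p.round(4),y)
plan([list(map(float,a.split())) for a in sys.argv[1:]])
E
python3 plan.py ".45 .1 .25 90 15" ".567 -.3125 .2 90 12" ".567 -.3125 .17 90 3"
```

```text
[[-0.62, -0.67, 0, 0, 0, 0.44], [-0.66, -0.62, 0, 0, 0, 0.44], [-0.71, -0.56, 0, 0, 0, 0.44], [-0.75, -0.51, 0, 0, 0, 0.44], [-0.79, -0.45, 0, 0, 0, 0.44], [-0.82, -0.38, 0, 0, 0, 0.44], [-0.85, -0.32, 0, 0, 0, 0.44], [-0.87, -0.26, 0, 0, 0, 0.44], [-0.89, -0.19, 0, 0, 0, 0.44], [-0.9, -0.12, 0, 0, 0, 0.44]]
[[-0.9, -0.05, 0, 0, 0, 0.44], [-0.9, 0.02, -0.01, 0, 0, 0.44], [-0.9, 0.09, 0, 0, 0, 0.43], [-0.89, 0.16, -0.01, 0, 0, 0.44], [-0.88, 0.22, 0, 0, 0, 0.43], [-0.86, 0.24, 0.1, 0, 0, 0], [-0.86, 0.24, 0.1, 0, 0, 0], [-0.86, 0.24, 0.1, 0, 0, 0], [-0.86, 0.24, 0.11, 0, 0, 0], [-0.86, 0.25, 0.1, 0, 0, 0]]
[[-0.86, 0.24, 0.11, 0, 0, 0], [-0.86, 0.25, 0.1, 0, 0, 0], [-0.86, 0.24, 0.11, 0, 0, 0], [-0.86, 0.25, 0.1, 0, 0, 0], [-0.86, 0.24, 0.11, 0, 0, 0], [-0.86, 0.25, 0.1, 0, 0, 0], [-0.86, 0.24, 0.11, 0, 0, 0], [0, 0, 0.25, 0, 0, 0], [0, 0, 0.25, 0, 0, 0], [0, 0, 0.25, 0, 0, 0]]
max 0.9 end [ 0.5668 -0.3127  0.1698] 90.03236621174946
```

jog_arm(
  commands=[
    [[-0.62, -0.67, 0, 0, 0, 0.44], [-0.66, -0.62, 0, 0, 0, 0.44], [-0.71, -0.56, 0, 0, 0, 0.44], [-0.75, -0.51, 0, 0, 0, 0.44], [-0.79, -0.45, 0, 0, 0, 0.44], [-0.82, -0.38, 0, 0, 0, 0.44], [-0.85, -0.32, 0, 0, 0, 0.44], [-0.87, -0.26, 0, 0, 0, 0.44], [-0.89, -0.19, 0, 0, 0, 0.44], [-0.9, -0.12, 0, 0, 0, 0.44]],
  ],
  grip=0.65,
)

```text
t: 1.35
tcp_pos: [0.3927, 0.2697, 0.25]
orientation: [180.0, -0.0, 111.6]
force: [0.6, 0.2, 0.5]
width: 0.0559
gripper_force: 0.0
```

jog_arm(
  commands=[
    [[-0.9, -0.05, 0, 0, 0, 0.44], [-0.9, 0.02, -0.01, 0, 0, 0.44], [-0.9, 0.09, 0, 0, 0, 0.43], [-0.89, 0.16, -0.01, 0, 0, 0.44], [-0.88, 0.22, 0, 0, 0, 0.43], [-0.86, 0.24, 0.1, 0, 0, 0], [-0.86, 0.24, 0.1, 0, 0, 0], [-0.86, 0.24, 0.1, 0, 0, 0], [-0.86, 0.24, 0.11, 0, 0, 0], [-0.86, 0.25, 0.1, 0, 0, 0]],
  ],
)

```text
t: 2.6
tcp_pos: [0.4983, -0.0734, 0.2303]
orientation: [180.0, -0.0, 89.9]
force: [-0.3, -0.1, -0.4]
width: 0.0556
gripper_force: 0.0
```

jog_arm(
  commands=[
    [[-0.86, 0.24, 0.11, 0, 0, 0], [-0.86, 0.25, 0.1, 0, 0, 0], [-0.86, 0.24, 0.11, 0, 0, 0], [-0.86, 0.25, 0.1, 0, 0, 0], [-0.86, 0.24, 0.11, 0, 0, 0], [-0.86, 0.25, 0.1, 0, 0, 0], [-0.86, 0.24, 0.11, 0, 0, 0], [0, 0, 0.25, 0, 0, 0], [0, 0, 0.25, 0, 0, 0], [0, 0, 0.25, 0, 0, 0]],
  ],
)

```text
t: 3.85
tcp_pos: [0.5669, -0.3108, 0.1699]
orientation: [-180.0, -0.1, 90.1]
force: [0.7, -0.1, -1.0]
width: 0.0554
gripper_force: 0.0
```

jog_arm(
  commands=[
    [[-0.04, 0, 0.38, 0, 0, 0], [0, 0, 0.38, 0, 0, 0], [0, 0, 0.38, 0, 0, 0], [0, 0, 0.38, 0, 0, 0], [0, 0, 0.38, 0, 0, 0], [0, 0, 0.38, 0, 0, 0], [0, 0, 0.38, 0, 0, 0], [0, 0, 0, 0, 0, 0], [0, 0, 0, 0, 0, 0], [0, 0, 0, 0, 0, 0]],
  ],
)

```text
t: 5.1
tcp_pos: [0.5674, -0.3141, 0.0651]
orientation: [179.9, 0.0, 90.0]
force: [0.6, -0.6, 0.3]
width: 0.056
gripper_force: 0.0
```

jog_arm(
  commands=[
    [[0, 0, 0, 0, 0, 0], [0, 0, 0, 0, 0, 0], [0, 0, 0, 0, 0, 0], [0, 0, 0, 0, 0, 0], [0, 0, 0, 0, 0, 0], [0, 0, -0.1, 0, 0, 0], [0, 0, -0.5, 0, 0, 0], [0, 0, -0.8, 0, 0, 0], [0, 0, -0.8, 0, 0, 0], [0, 0, 0, 0, 0, 0]],
  ],
  grip=0,
  newtons=30,
)

```text
t: 6.35
tcp_pos: [0.5685, -0.3151, 0.1563]
orientation: [179.7, 0.2, 90.0]
force: [0.1, -0.1, -0.1]
width: 0.0212
gripper_force: 29.4
```

```bash
python3 plan.py ".498 -.1262 .15 93 6" ".498 -.1262 .12 93 2"
```

```text
[[0.79, -0.29, 0.03, 0, 0, -0.05], [0.79, -0.29, 0.03, 0, 0, -0.05], [0.79, -0.28, 0.02, 0, 0, -0.05], [0.79, -0.27, 0.03, 0, 0, -0.05], [0.8, -0.27, 0.02, 0, 0, -0.05], [0.8, -0.26, 0.03, 0, 0, -0.05], [0, 0, 0.37, 0, 0, 0], [0, 0, 0.38, 0, 0, 0], [0, 0, 0, 0, 0, 0], [0, 0, 0, 0, 0, 0]]
max 0.8 end [ 0.4979 -0.1262  0.1199] 93.01789129490004
```

jog_arm(
  commands=[
    [[0.79, -0.29, 0.03, 0, 0, -0.05], [0.79, -0.29, 0.03, 0, 0, -0.05], [0.79, -0.28, 0.02, 0, 0, -0.05], [0.79, -0.27, 0.03, 0, 0, -0.05], [0.8, -0.27, 0.02, 0, 0, -0.05], [0.8, -0.26, 0.03, 0, 0, -0.05], [0, 0, 0.37, 0, 0, 0], [0, 0, 0.38, 0, 0, 0], [0, 0, 0, 0, 0, 0], [0, 0, 0, 0, 0, 0]],
  ],
)

```text
t: 7.6
tcp_pos: [0.4965, -0.126, 0.1158]
orientation: [-180.0, 0.0, 92.9]
force: [0.5, 0.5, 0.2]
width: 0.021
gripper_force: 29.4
```

Run:
```python
from h import *
T=imaging.read_camera('top');S=imaging.read_camera('scene');s=monitor.get_state();print(s['tcp_pos'],s['orientation'],s['width'])
a=cv2.resize(T[222:264,318:398],None,fx=5,fy=5,interpolation=cv2.INTER_CUBIC);b=cv2.resize(S[180:270,220:310],None,fx=4.4,fy=4.4,interpolation=cv2.INTER_CUBIC)
W=np.zeros((400,800,3),np.uint8);W[:210,:400]=a;W[:396,400:796]=b;cv2.imwrite('pics/held1.png',W[:,:,::-1])
cv2.imwrite('pics/s1.png',S[:,:,::-1]);cv2.imwrite('pics/t1.png',T[:,:,::-1])
print('predicted hole2 scene',proj('scene',[.498,-.1262,.04]),'hole3',proj('scene',[.5003,-.1701,.04]),'hole1cap',proj('scene',[.4957,-.0823,.0835]))
```

```text
[ 0.49669001 -0.12563491  0.11620328] [1.79967954e+02 2.11659030e-02 9.29700222e+01] 0.021191112642291027
predicted hole2 scene (np.float64(267.8054249290324), np.float64(234.80607647283617)) hole3 (np.float64(259.3197103157514), np.float64(245.0742937992742)) hole1cap (np.float64(275.1138298069807), np.float64(214.8119442057503))
```

View pics/held1.png

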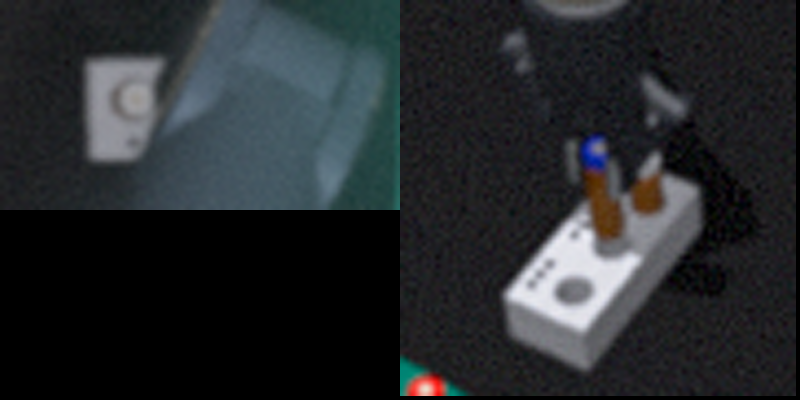

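Run:
```python
from h import *
S0=cv2.imread('pics/scene0.png')[:,:,::-1];S=cv2.imread('pics/s1.png')[:,:,::-1]
# holes: inverse-projective: sample rack top plane to metric image (1px=.5mm)
def metric(im,n,z,x0,x1,y0,y1,s=.0005):
    xs=np.arange(x0,x1,s);ys=np.arange(y0,y1,s);U=np.zeros((len(xs),len(ys)),np.float32);V=U.copy()
    for i,x in enumerate(xs):
        for j,y in enumerate(ys):U[i,j],V[i,j]=proj(n,np.array([x,y,z]))
    return cv2.remap(np.ascontiguousarray(im),U,V,cv2.INTER_CUBIC),xs,ys
for nm,im,n in(('scene0','',S0),('scene1','',S),('top0','',cv2.imread('pics/top0.png')[:,:,::-1])):
    cam=nm[:-1]
    M,xs,ys=metric(n,cam,.04,.45,.54,-.21,-.05)
    g=cv2.cvtColor(M,cv2.COLOR_RGB2GRAY)
    cv2.imwrite(f'/tmp/{nm}.png',g)
    for k,(hx,hy) in{'h3':(.5003,-.1701),'h2':(.498,-.1262)}.items():
        X,Y=np.meshgrid(xs,ys,indexing='ij');m=(X-hx)**2+(Y-hy)**2<.0165**2
        bg=np.percentile(g[m],92);w=np.clip(bg-15-g.astype(float),0,40)*m;print(nm,k,(w*X).sum()/w.sum(),(w*Y).sum()/w.sum())
    b=(g>130).astype(np.uint8);c=max(cv2.findContours(b,0,1)[0],key=cv2.contourArea);r=cv2.minAreaRect(c);print('  rect',(.45+r[0][1]*.0005,-.21+r[0][0]*.0005),np.array(r[1])*.5,r[2])
h=cv2.cvtColor(np.ascontiguousarray(S),cv2.COLOR_RGB2HSV).astype(int)
A=((h[...,0]<20)&(h[...,1]>130)&(h[...,2]>50)).astype(np.uint8)
for v in range(213,238):
    u=np.where(A[v,255:275])[0]+255
    if len(u):
        # predicted midline u at this row for vertical axis through tcp
        Z=np.linspace(.04,.13,200);P=np.array([proj('scene',np.array([.4967,-.1258,z])) for z in Z]);i=np.argmin(abs(P[:,1]-v));print(v,u.min(),u.max(),(u.min()+u.max())/2,'pred',P[i,0].round(2),Z[i].round(3))
```

```text
Traceback (most recent call last):
  File "h.py", line 15, in proj
    m=imaging.camera_model(n);p=np.array(m['R'])@X+m['t'];return m['fx']*p[0]/p[2]+m['cx'],m['fy']*p[1]/p[2]+m['cy']
ValueError: time passes only in moves, steps and waits
```

```bash
sed -i 's/^def ray/import functools\ncm=functools.lru_cache(imaging.camera_model)\ndef ray/; s/m=imaging.camera_model(n)/m=cm(n)/' h.py
cat > meas.py <<'E'
from h import *
def metric(im,n,z=.04,x0=.45,x1=.54,y0=-.21,y1=-.05,s=.0005):
    W,H=round((y1-y0)/s),round((x1-x0)/s)
    src=np.float32([proj(n,np.array([x,y,z])) for x,y in((x0,y0),(x0,y1),(x1,y1),(x1,y0))])
    Hm=cv2.getPerspectiveTransform(src,np.float32([(0,0),(W,0),(W,H),(0,H)]))
    return cv2.cvtColor(cv2.warpPerspective(np.ascontiguousarray(im),Hm,(W,H),flags=cv2.INTER_CUBIC),cv2.COLOR_RGB2GRAY),x0+np.arange(H)*s,y0+np.arange(W)*s
def holes(im,n,guess):
    g,xs,ys=metric(im,n);X,Y=np.meshgrid(xs,ys,indexing='ij')
    for k,(hx,hy) in guess.items():
        m=(X-hx)**2+(Y-hy)**2<.0165**2;bg=np.percentile(g[m],92);w=np.clip(bg-15-g.astype(float),0,40)*m
        print(n,k,round((w*X).sum()/w.sum(),4),round((w*Y).sum()/w.sum(),4))
    c=max(cv2.findContours((g>130).astype(np.uint8),0,1)[0],key=cv2.contourArea);r=cv2.minAreaRect(c)
    print('  rect',(.45+r[0][1]*.0005,-.21+r[0][0]*.0005),np.array(r[1])*.5,r[2])
def vial(S,xy,rows,roi=(250,285)):
    h=cv2.cvtColor(np.ascontiguousarray(S),cv2.COLOR_RGB2HSV).astype(int)
    A=((h[...,0]<20)&(h[...,1]>130)&(h[...,2]>50))
    Z=np.linspace(.02,.14,300);P=np.array([proj('scene',np.array([*xy,z])) for z in Z])
    for v in range(*rows):
        u=np.where(A[v,roi[0]:roi[1]])[0]+roi[0]
        if len(u):i=np.argmin(abs(P[:,1]-v));print(v,u.min(),u.max(),'d',((u.min()+u.max())/2-P[i,0]).round(2),'z',Z[i].round(3))
E
python3 - <<'E'
from meas import *
G={'h3':(.5003,-.1701),'h2':(.498,-.1262)}
L=lambda f:cv2.imread(f'pics/{f}.png')[:,:,::-1].copy()
holes(L('scene0'),'scene',G);holes(L('top0'),'top',G);holes(L('s1'),'scene',{'h3':G['h3']})
vial(L('s1'),(.4967,-.1258),(213,238))
E
```

```text
scene h3 0.501 -0.1723
scene h2 0.4988 -0.1284
  rect (0.49244179153442386, -0.12537834167480466) [ 64.75824738 153.39933777] 86.71614074707031
top h3 0.5001 -0.176
top h2 0.497 -0.1326
  rect (0.49204185485839846, -0.12608980560302735) [ 63.5362587  143.58055115] 86.69325256347656
scene h3 0.501 -0.1723
  rect (0.49269022750854496, -0.13058998107910155) [ 64.30257416 142.27642822] 87.33700561523438
219 262 263 d -3.4 z 0.106
220 262 265 d -2.5 z 0.102
221 262 278 d 3.89 z 0.098
222 262 278 d 3.79 z 0.094
223 262 278 d 3.68 z 0.089
224 262 278 d 3.58 z 0.085
225 264 278 d 4.47 z 0.081
226 264 278 d 4.37 z 0.077
227 264 277 d 3.76 z 0.073
228 264 269 d -0.34 z 0.068
229 264 269 d -0.44 z 0.064
230 264 269 d -0.55 z 0.06
231 265 269 d -0.16 z 0.055
232 265 269 d -0.25 z 0.051
233 266 268 d -0.36 z 0.047
```

jog_arm(
  commands=[
    [[0, 0.04, 0, 0, 0, 0], [0, 0, 0.12, 0, 0, 0], [0, 0, 0.12, 0, 0, 0], [0, 0, 0.1, 0, 0, 0], [0, 0, 0.05, 0, 0, 0], [0, 0, 0.05, 0, 0, 0], [0, 0, 0.05, 0, 0, 0], [0, 0, 0.05, 0, 0, 0], [0, 0, 0, 0, 0, 0], [0, 0, 0, 0, 0, 0]],
  ],
)

```text
t: 8.95
tcp_pos: [0.498, -0.1248, 0.0944]
orientation: [180.0, -0.0, 93.0]
force: [0.6, 0.1, -0.5]
width: 0.0214
gripper_force: 29.4
```

jog_arm(
  commands=[
    [[0, 0, 0.05, 0, 0, 0], [0, 0, 0.05, 0, 0, 0], [0, 0, 0.05, 0, 0, 0], [0, 0, 0.05, 0, 0, 0], [0, 0, 0.05, 0, 0, 0], [0, 0, 0.05, 0, 0, 0], [0, 0, 0.05, 0, 0, 0], [0, 0, 0.05, 0, 0, 0], [0, 0, 0, 0, 0, 0], [0, 0, 0, 0, 0, 0]],
  ],
)

```text
t: 10.2
tcp_pos: [0.498, -0.1248, 0.0784]
orientation: [180.0, -0.0, 93.0]
force: [0.4, 0.0, -0.2]
width: 0.021
gripper_force: 29.4
```

jog_arm(
  commands=[
    [[0, 0, 0.05, 0, 0, 0], [0, 0, 0.05, 0, 0, 0], [0, 0, 0.05, 0, 0, 0], [0, 0, 0.025, 0, 0, 0], [0, 0, 0.025, 0, 0, 0], [0, 0, 0.01, 0, 0, 0], [0, 0, 0.01, 0, 0, 0], [0, 0, 0, 0, 0, 0], [0, 0, 0, 0, 0, 0], [0, 0, 0, 0, 0, 0]],
  ],
)

```text
t: 11.45
tcp_pos: [0.498, -0.1248, 0.0697]
orientation: [180.0, -0.0, 93.0]
force: [-0.6, 0.1, 3.0]
width: 0.0213
gripper_force: 29.6
```

jog_arm(
  commands=[
    [[0, 0, 0.01, 0, 0, 0], [0, 0, 0, 0, 0, 0], [0, 0, 0, 0, 0, 0], [0, 0, 0, 0, 0, 0], [0, 0, 0, 0, 0, 0], [0, 0, -0.1, 0, 0, 0], [0, 0, -0.5, 0, 0, 0], [0, 0, -0.8, 0, 0, 0], [0, 0, -0.8, 0, 0, 0], [0, 0, -0.5, 0, 0, 0]],
  ],
  grip=0.6,
)

```text
t: 12.7
tcp_pos: [0.4984, -0.125, 0.179]
orientation: [179.9, 0.0, 93.0]
force: [0.5, 0.3, -0.3]
width: 0.0513
gripper_force: 0.0
```

```bash
python3 - <<'E'
from meas import *
S=imaging.read_camera('scene');cv2.imwrite('pics/s2.png',S[:,:,::-1])
b=blobs(S,blue,(230,180,310,270));print('blue cap',b[0],'expected seated',proj('scene',np.array([.498,-.1262,.079])))
holes(S,'scene',{'h3':(.5003,-.1701)})
E
python3 plan.py ".4932 -.3022 .17 90 5" ".4932 -.3022 .063 90 4"
```

```text
blue cap [(np.int32(37), [266.8, 226.2], [263, 223, 8, 7])] expected seated (np.float64(266.8652966324665), np.float64(225.7679424362194))
scene h3 0.5011 -0.1723
  rect (0.4927492332458496, -0.13073614501953124) [ 64.31749725 141.94779968] 86.8201675415039
[[-0.88, -0.08, 0.05, 0, 0, 0.06], [-0.88, -0.07, 0.06, 0, 0, 0.06], [-0.88, -0.06, 0.05, 0, 0, 0.06], [-0.89, -0.05, 0.06, 0, 0, 0.06], [-0.88, -0.04, 0.05, 0, 0, 0.06], [0, 0, 0.67, 0, 0, 0], [0, 0, 0.67, 0, 0, 0], [0, 0, 0.67, 0, 0, 0], [0, 0, 0.67, 0, 0, 0], [0, 0, 0, 0, 0, 0]]
max 0.89 end [ 0.4933 -0.3022  0.0629] 90.00925753706795
```

jog_arm(
  commands=[
    [[-0.88, -0.08, 0.05, 0, 0, 0.06], [-0.88, -0.07, 0.06, 0, 0, 0.06], [-0.88, -0.06, 0.05, 0, 0, 0.06], [-0.89, -0.05, 0.06, 0, 0, 0.06], [-0.88, -0.04, 0.05, 0, 0, 0.06], [0, 0, 0.67, 0, 0, 0], [0, 0, 0.67, 0, 0, 0], [0, 0, 0.67, 0, 0, 0], [0, 0, 0.67, 0, 0, 0], [0, 0, 0, 0, 0, 0]],
  ],
)

```text
t: 14.0
tcp_pos: [0.4901, -0.3005, 0.0571]
orientation: [-179.7, -0.1, 90.0]
force: [0.3, -0.4, 0.1]
width: 0.0512
gripper_force: 0.0
```

jog_arm(
  commands=[
    [[0, 0, 0, 0, 0, 0], [0, 0, 0, 0, 0, 0], [0, 0, 0, 0, 0, 0], [0, 0, 0, 0, 0, 0], [0, 0, 0, 0, 0, 0], [0, 0, -0.1, 0, 0, 0], [0, 0, -0.5, 0, 0, 0], [0, 0, -0.8, 0, 0, 0], [0, 0, -0.8, 0, 0, 0], [0, 0, 0, 0, 0, 0]],
  ],
  grip=0,
  newtons=30,
)

```text
t: 15.25
tcp_pos: [0.493, -0.3026, 0.1505]
orientation: [179.7, 0.1, 90.0]
force: [-0.1, -0.7, 0.1]
width: 0.0214
gripper_force: 31.1
```

```bash
python3 plan.py ".5003 -.1687 .148 93 5" ".5003 -.1687 .116 93 2"
```

```text
[[0.67, 0.04, 0.01, 0, 0, -0.06], [0.67, 0.04, 0.01, 0, 0, -0.06], [0.67, 0.05, 0.01, 0, 0, -0.06], [0.67, 0.06, 0.02, 0, 0, -0.06], [0.66, 0.06, 0.01, 0, 0, -0.06], [0, 0, 0.4, 0, 0, 0], [0, 0, 0.4, 0, 0, 0], [0, 0, 0, 0, 0, 0], [0, 0, 0, 0, 0, 0], [0, 0, 0, 0, 0, 0]]
max 0.67 end [ 0.5001 -0.1688  0.1161] 93.02379160045724
```

jog_arm(
  commands=[
    [[0.67, 0.04, 0.01, 0, 0, -0.06], [0.67, 0.04, 0.01, 0, 0, -0.06], [0.67, 0.05, 0.01, 0, 0, -0.06], [0.67, 0.06, 0.02, 0, 0, -0.06], [0.66, 0.06, 0.01, 0, 0, -0.06], [0, 0, 0.4, 0, 0, 0], [0, 0, 0.4, 0, 0, 0], [0, 0, 0, 0, 0, 0], [0, 0, 0, 0, 0, 0], [0, 0, 0, 0, 0, 0]],
  ],
)

```text
t: 16.5
tcp_pos: [0.4989, -0.1684, 0.1131]
orientation: [180.0, 0.0, 93.0]
force: [-0.5, 0.6, -0.8]
width: 0.0212
gripper_force: 31.1
```

Run:
```python
from meas import *
S=imaging.read_camera('scene');cv2.imwrite('pics/s3.png',S[:,:,::-1]);s=monitor.get_state();p=s['tcp_pos'];print(p)
vial(S,p[:2],(222,246),(250,266))
b=blobs(S,blue,(230,180,310,270));print(b[0]);print(blobs(S,red,(230,180,310,270))[0],proj('scene',np.array([p[0],p[1],p[2]+.0113])))
```

```text
[ 0.49898836 -0.1681781   0.11315409]
222 252 254 d -3.52 z 0.134
223 253 254 d -3.15 z 0.13
224 253 254 d -3.28 z 0.126
225 253 257 d -1.9 z 0.122
226 253 257 d -2.03 z 0.118
227 253 257 d -2.16 z 0.114
228 253 257 d -2.29 z 0.11
229 253 257 d -2.41 z 0.106
230 253 257 d -2.53 z 0.102
231 253 257 d -2.67 z 0.097
232 253 265 d 1.21 z 0.093
233 254 265 d 1.59 z 0.089
234 254 265 d 1.46 z 0.085
235 255 265 d 1.84 z 0.081
236 255 265 d 1.71 z 0.077
237 256 260 d -0.42 z 0.072
238 256 260 d -0.54 z 0.068
239 255 261 d -0.67 z 0.064
240 256 261 d -0.3 z 0.059
241 256 261 d -0.43 z 0.055
242 257 260 d -0.54 z 0.051
243 257 259 d -1.17 z 0.046
[(np.int32(12), [268.7, 227.4], [267, 225, 4, 5])]
[(np.int32(27), [254.5, 224.9], [252, 221, 6, 8])] (np.float64(256.8362770284993), np.float64(224.4384826883991))
```

jog_arm(
  commands=[
    [[0, 0.04, 0, 0, 0, 0], [0, 0, 0.12, 0, 0, 0], [0, 0, 0.12, 0, 0, 0], [0, 0, 0.1, 0, 0, 0], [0, 0, 0.05, 0, 0, 0], [0, 0, 0.05, 0, 0, 0], [0, 0, 0.05, 0, 0, 0], [0, 0, 0.05, 0, 0, 0], [0, 0, 0, 0, 0, 0], [0, 0, 0, 0, 0, 0]],
  ],
)

```text
t: 17.8
tcp_pos: [0.5002, -0.1679, 0.0911]
orientation: [-180.0, 0.0, 93.0]
force: [-0.8, -0.9, -0.9]
width: 0.0213
gripper_force: 31.0
```

jog_arm(
  commands=[
    [[0, 0, 0.06, 0, 0, 0], [0, 0, 0.06, 0, 0, 0], [0, 0, 0.06, 0, 0, 0], [0, 0, 0.06, 0, 0, 0], [0, 0, 0.06, 0, 0, 0], [0, 0, 0.05, 0, 0, 0], [0, 0, 0.05, 0, 0, 0], [0, 0, 0.05, 0, 0, 0], [0, 0, 0.05, 0, 0, 0], [0, 0, 0, 0, 0, 0]],
  ],
)

```text
t: 19.05
tcp_pos: [0.5003, -0.1676, 0.0709]
orientation: [-180.0, 0.0, 93.0]
force: [-1.9, -4.3, -0.8]
width: 0.021
gripper_force: 30.9
```

jog_arm(
  commands=[
    [[0, 0, 0.02, 0, 0, 0], [0, 0, 0.02, 0, 0, 0], [0, 0, 0.01, 0, 0, 0], [0, 0, 0.01, 0, 0, 0], [0, 0, 0.01, 0, 0, 0], [0, 0, 0, 0, 0, 0], [0, 0, 0, 0, 0, 0], [0, 0, 0, 0, 0, 0], [0, 0, 0, 0, 0, 0], [0, 0, 0, 0, 0, 0]],
  ],
)

```text
t: 20.3
tcp_pos: [0.5004, -0.1676, 0.0683]
orientation: [180.0, -0.0, 93.0]
force: [-1.0, -3.2, 1.1]
width: 0.0214
gripper_force: 31.1
```

jog_arm(
  commands=[
    [[-0.02, 0, 0.01, 0, 0, 0], [0, 0, 0.01, 0, 0, 0], [0, 0, 0.01, 0, 0, 0], [0, 0, 0, 0, 0, 0], [0, 0, 0, 0, 0, 0], [0, 0, 0, 0, 0, 0], [0, 0, 0, 0, 0, 0], [0, 0, 0, 0, 0, 0], [0, 0, 0, 0, 0, 0], [0, 0, 0, 0, 0, 0]],
  ],
)

```text
t: 21.55
tcp_pos: [0.5005, -0.1683, 0.0672]
orientation: [180.0, -0.0, 93.0]
force: [-0.1, -0.9, -0.8]
width: 0.0212
gripper_force: 30.9
```

jog_arm(
  commands=[
    [[0, 0, 0, 0, 0, 0], [0, 0, 0, 0, 0, 0], [0, 0, 0, 0, 0, 0], [0, 0, 0, 0, 0, 0], [0, 0, 0, 0, 0, 0], [0, 0, -0.1, 0, 0, 0], [0, 0, -0.5, 0, 0, 0], [0, 0, -0.8, 0, 0, 0], [0, 0, -0.8, 0, 0, 0], [0, 0, -0.8, 0, 0, 0]],
  ],
  grip=0.55,
)

```text
t: 22.8
tcp_pos: [0.5002, -0.1684, 0.1884]
orientation: [180.0, -0.0, 93.0]
force: [0.8, -0.3, 0.5]
width: 0.0469
gripper_force: 0.0
```

```bash
python3 - <<'E'
from meas import *
S=imaging.read_camera('scene');T=imaging.read_camera('top');cv2.imwrite('pics/s4.png',S[:,:,::-1]);cv2.imwrite('pics/t4.png',T[:,:,::-1])
print(blobs(S,blue,(230,180,310,270))[0],blobs(S,red,(230,180,310,260))[0])
print('exp',proj('scene',np.array([.498,-.1262,.079])),proj('scene',np.array([.5003,-.1701,.079])))
a=cv2.resize(S[190:270,220:310],None,fx=6,fy=6,interpolation=cv2.INTER_CUBIC);cv2.imwrite('pics/c4.png',a[:,:,::-1])
E
python3 plan.py ".40 .05 .23 92 8" ".4614 .2547 .20 90.5 7"
```

```text
[(np.int32(34), [267.0, 226.1], [264, 223, 7, 7])] [(np.int32(37), [257.8, 236.6], [255, 233, 7, 8])]
exp (np.float64(266.8652966324665), np.float64(225.7679424362194)) (np.float64(258.18288359970404), np.float64(236.06397611250316))
[[0.7, -0.28, -0.12, 0, 0, 0.01], [0.7, -0.29, -0.12, 0, 0, 0.01], [0.7, -0.29, -0.12, 0, 0, 0.01], [0.7, -0.29, -0.12, 0, 0, 0.01], [0.7, -0.29, -0.13, 0, 0, 0.02], [0.7, -0.29, -0.12, 0, 0, 0.01], [0.7, -0.29, -0.13, 0, 0, 0.02], [0.7, -0.29, -0.12, 0, 0, 0.01], [0.72, 0.25, 0.11, 0, 0, 0.02], [0.72, 0.24, 0.11, 0, 0, 0.02]]
[[0.72, 0.24, 0.11, 0, 0, 0.02], [0.73, 0.24, 0.1, 0, 0, 0.02], [0.73, 0.23, 0.11, 0, 0, 0.02], [0.73, 0.23, 0.1, 0, 0, 0.03], [0.72, 0.23, 0.11, 0, 0, 0.02], [0, 0, 0, 0, 0, 0], [0, 0, 0, 0, 0, 0], [0, 0, 0, 0, 0, 0], [0, 0, 0, 0, 0, 0], [0, 0, 0, 0, 0, 0]]
max 0.73 end [0.4613 0.2546 0.1999] 90.52013500324104
```

View pics/c4.png

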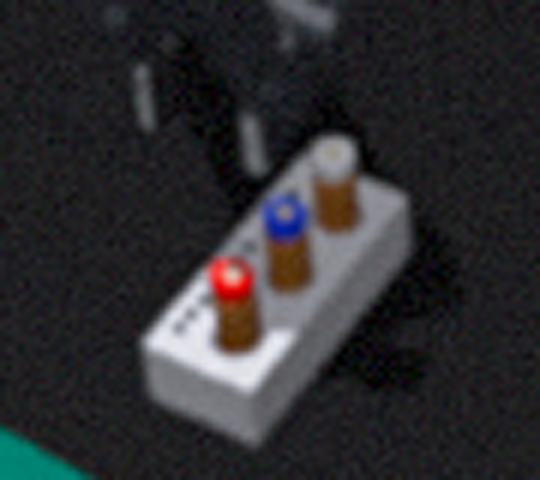

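The image shows the red, blue and silver vials upright and seated in holes 3, 2 and 1. Next is the lid. I'm routing farther from the base than the last plan.

```bash
python3 plan.py ".468 .04 .21 91.5 6" ".4612 .2547 .19 90.5 6" ".4612 .2547 .137 90.5 6"
python3 - <<'E'
from h import *
S=cv2.imread('pics/s4.png')[:,:,::-1].copy();T=cv2.imread('pics/t4.png')[:,:,::-1].copy()
h=np.array([.7393,.2547,.135])
for yy in(.4027,.4127,):
  for a in(.40,.45,.5,.55,.6):
    for r in(.1155,.12):
      P=np.array([h[0]-r*np.cos(a),yy,h[2]+r*np.sin(a)]);print(yy,a,r,np.round(proj('top',P),1),np.round(proj('scene',P),1))
print(blobs(S,yel,(380,90,420,140))[0],blobs(T,yel,(160,170,185,200))[0])
E
```

```text
[[0.88, -0.1, -0.08, 0, 0, 0.03], [0.88, -0.1, -0.08, 0, 0, 0.02], [0.88, -0.1, -0.08, 0, 0, 0.03], [0.88, -0.11, -0.08, 0, 0, 0.02], [0.87, -0.11, -0.08, 0, 0, 0.03], [0.87, -0.12, -0.08, 0, 0, 0.02], [0.9, -0.01, 0.08, 0, 0, 0.02], [0.89, -0.01, 0.08, 0, 0, 0.02], [0.9, -0.01, 0.08, 0, 0, 0.02], [0.89, -0.01, 0.09, 0, 0, 0.01]]
[[0.9, -0.02, 0.08, 0, 0, 0.02], [0.89, -0.01, 0.09, 0, 0, 0.01], [0, 0, 0.22, 0, 0, 0], [0, 0, 0.22, 0, 0, 0], [0, 0, 0.22, 0, 0, 0], [0, 0, 0.22, 0, 0, 0], [0, 0, 0.22, 0, 0, 0], [0, 0, 0.22, 0, 0, 0], [0, 0, 0, 0, 0, 0], [0, 0, 0, 0, 0, 0]]
max 0.9 end [0.4614 0.2545 0.1371] 90.52013500324102
0.4027 0.4 0.1155 [175.7 186.8] [394.7 118.8]
0.4027 0.4 0.12 [175.5 188.2] [393.6 117.9]
0.4027 0.45 0.1155 [175.3 185.7] [395.5 117.6]
0.4027 0.45 0.12 [175.  187.1] [394.5 116.8]
0.4027 0.5 0.1155 [174.8 184.5] [396.5 116.6]
0.4027 0.5 0.12 [174.5 185.9] [395.4 115.6]
0.4027 0.55 0.1155 [174.4 183.3] [397.5 115.6]
0.4027 0.55 0.12 [174.1 184.6] [396.5 114.6]
0.4027 0.6 0.1155 [173.9 182. ] [398.5 114.6]
0.4027 0.6 0.12 [173.6 183.2] [397.6 113.6]
0.4127 0.4 0.1155 [172.2 186.7] [396.  117.2]
0.4127 0.4 0.12 [171.9 188. ] [394.9 116.4]
0.4127 0.45 0.1155 [171.7 185.6] [396.8 116.1]
0.4127 0.45 0.12 [171.4 187. ] [395.8 115.2]
0.4127 0.5 0.1155 [171.2 184.4] [397.8 115.1]
0.4127 0.5 0.12 [170.9 185.8] [396.7 114.1]
0.4127 0.55 0.1155 [170.8 183.2] [398.8 114. ]
0.4127 0.55 0.12 [170.5 184.5] [397.8 113.1]
0.4127 0.6 0.1155 [170.3 181.9] [399.9 113.1]
0.4127 0.6 0.12 [170.  183.1] [398.9 112.1]
[(np.int32(32), [395.3, 116.7], [392, 113, 8, 8])] [(np.int32(48), [171.8, 187.1], [167, 183, 10, 8])]
```

jog_arm(
  commands=[
    [[0.88, -0.1, -0.08, 0, 0, 0.03], [0.88, -0.1, -0.08, 0, 0, 0.02], [0.88, -0.1, -0.08, 0, 0, 0.03], [0.88, -0.11, -0.08, 0, 0, 0.02], [0.87, -0.11, -0.08, 0, 0, 0.03], [0.87, -0.12, -0.08, 0, 0, 0.02], [0.9, -0.01, 0.08, 0, 0, 0.02], [0.89, -0.01, 0.08, 0, 0, 0.02], [0.9, -0.01, 0.08, 0, 0, 0.02], [0.89, -0.01, 0.09, 0, 0, 0.01]],
  ],
  grip=0.52,
)

```text
t: 24.15
tcp_pos: [0.4608, 0.1849, 0.1926]
orientation: [-180.0, 0.0, 90.8]
force: [0.6, -0.1, -0.0]
width: 0.0446
gripper_force: 0.0
```

jog_arm(
  commands=[
    [[0.9, -0.02, 0.08, 0, 0, 0.02], [0.89, -0.01, 0.09, 0, 0, 0.01], [0, 0, 0.22, 0, 0, 0], [0, 0, 0.22, 0, 0, 0], [0, 0, 0.22, 0, 0, 0], [0, 0, 0.22, 0, 0, 0], [0, 0, 0.22, 0, 0, 0], [0, 0, 0.22, 0, 0, 0], [0, 0, 0, 0, 0, 0], [0, 0, 0, 0, 0, 0]],
  ],
)

```text
t: 25.4
tcp_pos: [0.4594, 0.2555, 0.1337]
orientation: [180.0, -0.0, 90.5]
force: [-1.0, -0.4, -0.4]
width: 0.0447
gripper_force: 0.0
```

jog_arm(
  commands=[
    [[0, 0, 0, 0, 0, 0], [0, 0, 0, 0, 0, 0], [0, 0, 0, 0, 0, 0], [0, 0, 0, 0, 0, 0], [0, 0, 0, 0, 0, 0], [0, 0, 0, 0, 0, 0], [0, 0, 0, 0, 0, 0], [0, 0, 0, 0, 0, 0], [0, 0, 0, 0, 0, 0], [0, 0, 0, 0, 0, 0]],
  ],
  grip=0,
  newtons=40,
)

```text
t: 26.65
tcp_pos: [0.462, 0.2556, 0.1345]
orientation: [179.6, -0.1, 90.5]
force: [5.1, 0.3, -3.1]
width: 0.0126
gripper_force: 38.9
```

jog_arm(
  commands=[
    [[0, 0.055, -0.25, 0, 0, 0], [0, 0.014, -0.25, 0, 0, 0], [0, 0.022, -0.25, 0, 0, 0], [0, 0.031, -0.25, 0, 0, 0], [0, 0.04, -0.25, 0, 0, 0], [0, 0.05, -0.245, 0, 0, 0], [0, 0.058, -0.24, 0, 0, 0], [0, 0.067, -0.24, 0, 0, 0], [0, 0.075, -0.24, 0, 0, 0], [0, 0, 0, 0, 0, 0]],
  ],
)

```text
t: 27.9
tcp_pos: [0.4755, 0.2557, 0.2225]
orientation: [-180.0, -0.0, 90.5]
force: [4.2, 2.2, -9.2]
width: 0.0125
gripper_force: 39.1
```

Run:
```python
from h import *
S=imaging.read_camera('scene');T=imaging.read_camera('top');s=monitor.get_state();p=s['tcp_pos'];print(p,s['orientation'],s['force'],np.arcsin((p[2]-.135)/.278),np.arccos((.740-p[0])/.278))
for n,im,r in(('scene',S,(370,80,420,140)),('top',T,(160,170,182,205))):
    print(n,blobs(im,red,r,3)[0],blobs(im,yel,r,3)[0])
W=np.zeros((480,800,3),np.uint8);W[:,:400]=cv2.resize(S[95:135,375:408],(400,480),interpolation=cv2.INTER_CUBIC);W[:,400:]=cv2.resize(T[170:202,158:185],(400,480),interpolation=cv2.INTER_CUBIC);cv2.imwrite('pics/c5.png',W[:,:,::-1])
```

```text
[0.47531341 0.25571705 0.22183721] [-1.79970183e+02 -3.55807201e-03  9.05467472e+01] [ 3.40714035  1.67417359 -8.79153401] 0.3176806045106314 0.3107319290733597
scene [(np.int32(12), [391.5, 115.8], [390, 114, 4, 5])] [(np.int32(72), [409.2, 82.7], [396, 80, 24, 8]), (np.int32(26), [395.7, 116.7], [393, 113, 7, 8])]
top [(np.int32(35), [171.3, 192.5], [167, 191, 10, 4])] [(np.int32(48), [171.8, 187.1], [167, 183, 10, 8])]
```

View pics/c5.png

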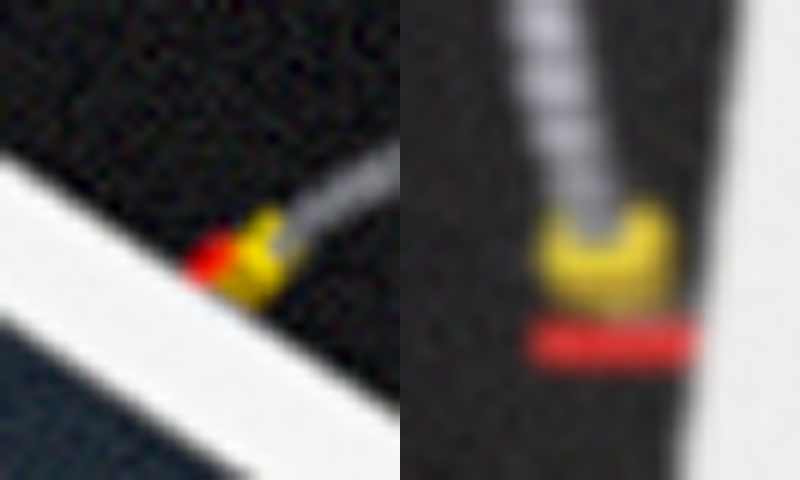

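Run:
```python
from h import *
from scipy.optimize import least_squares
P=lambda a,r,y,hx=.740:np.array([hx-r*np.cos(a),y,.135+r*np.sin(a)])
print('ptr pred top',[np.round(proj('top',P(a,.1265,.413)),2) for a in(0,.315)],'meas 195.8 192.5')
print('ptr pred scene',np.round(proj('scene',P(0,.1265,.413)),2),'meas 388.7,125.2')
for r in(.1155,.118,.1205):
    f=lambda q:np.r_[proj('top',P(q[0],r,q[1]))-np.array([171.8,187.1]),proj('scene',P(q[0],r,q[1]))-np.array([395.3,116.8])]
    s=least_squares(f,[.45,.41]);print(r,s.x.round(3),s.fun.round(2))
```

```text
ptr pred top [array([176.04, 195.08]), array([172.39, 191.53])] meas 195.8 192.5
ptr pred scene [389.08 126.57] meas 388.7,125.2
0.1155 [0.378 0.414] [-0.04 -0.28  0.74  0.75]
0.118 [0.397 0.413] [0.08 0.14 0.27 0.04]
0.1205 [0.416 0.412] [ 0.22  0.52 -0.17 -0.69]
```

jog_arm(
  commands=[
    [[0, 0.05, -0.155, 0, 0, 0], [0, 0.06, -0.155, 0, 0, 0], [0, 0.06, -0.155, 0, 0, 0], [0, 0.065, -0.155, 0, 0, 0], [0, 0.065, -0.155, 0, 0, 0], [0, 0, 0, 0, 0, 0], [0, 0, 0, 0, 0, 0], [0, 0, 0, 0, 0, 0], [0, 0, 0, 0, 0, 0], [0, 0, 0, 0, 0, 0]],
  ],
)

```text
t: 29.25
tcp_pos: [0.4871, 0.2558, 0.253]
orientation: [-179.9, 0.0, 90.5]
force: [-1.8, 2.5, -7.2]
width: 0.0125
gripper_force: 39.1
```

Run:
```python
from h import *
S=imaging.read_camera('scene');T=imaging.read_camera('top');s=monitor.get_state();p=s['tcp_pos'];print(p,s['force'],np.arcsin((p[2]-.135)/.278),np.arccos((.740-p[0])/.278))
for n,im,r in(('scene',S,(370,90,420,140)),('top',T,(160,170,182,205))):
    print(n,blobs(im,red,r,3)[0],blobs(im,yel,r,3)[0])
P=lambda a:np.array([.740-.1265*np.cos(a),.413,.135+.1265*np.sin(a)])
print([(a,np.round(proj('top',P(a)),1),np.round(proj('scene',P(a)),1)) for a in(.4,.435,.47)])
W=np.zeros((480,800,3),np.uint8);W[:,:400]=cv2.resize(S[95:135,375:408],(400,480),interpolation=cv2.INTER_CUBIC);W[:,400:]=cv2.resize(T[170:202,158:185],(400,480),interpolation=cv2.INTER_CUBIC);cv2.imwrite('pics/c6.png',W[:,:,::-1])
```

```text
[0.48713048 0.25579873 0.25300569] [-3.20366941  2.92026062 -6.7210542 ] 0.43838847365505224 0.42846980548053243
scene [(np.int32(11), [393.5, 112.7], [392, 111, 4, 5])] [(np.int32(14), [396.4, 115.2], [395, 112, 4, 7])]
top [(np.int32(27), [169.9, 190.3], [165, 189, 11, 4])] [(np.int32(33), [171.5, 186.3], [167, 183, 9, 6])]
[(0.4, array([171.5, 189.8]), array([393.5, 115.2])), (0.435, array([171.1, 189. ]), array([394.2, 114.3])), (0.47, array([170.7, 188.2]), array([394.9, 113.5]))]
```

View pics/c6.png

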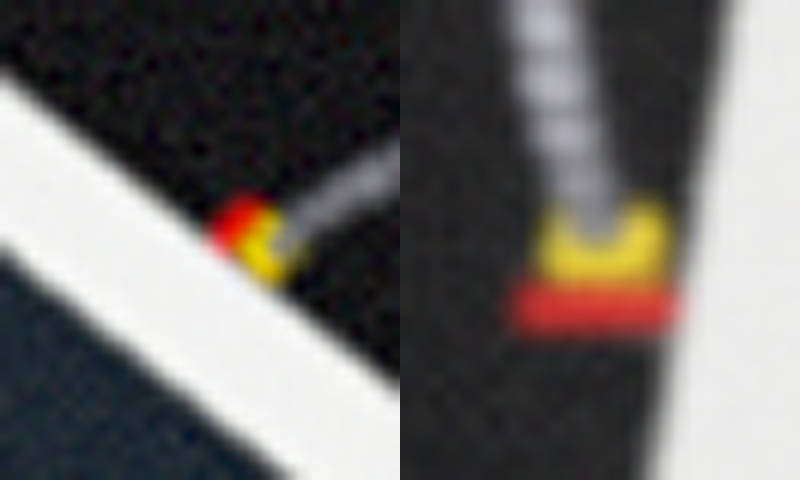

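jog_arm(
  commands=[
    [[0, 0.015, -0.03, 0, 0, 0], [0, 0.01, -0.03, 0, 0, 0], [0, 0, 0, 0, 0, 0], [0, 0, 0, 0, 0, 0], [0, 0, 0, 0, 0, 0], [0, 0, 0, 0, 0, 0], [0, 0, 0, 0, 0, 0], [0, 0, 0, 0, 0, 0], [0, 0, 0, 0, 0, 0], [0, 0, 0, 0, 0, 0]],
  ],
)

```text
t: 30.6
tcp_pos: [0.4884, 0.2558, 0.2559]
orientation: [-180.0, -0.0, 90.5]
force: [-4.0, 3.8, -4.9]
width: 0.0124
gripper_force: 39.1
```

Run:
```python
from h import *
S=imaging.read_camera('scene');T=imaging.read_camera('top');s=monitor.get_state();p=s['tcp_pos'];print(p,s['force'],s['width'],np.arcsin((p[2]-.135)/.278),np.arccos((.740-p[0])/.278))
print(blobs(S,red,(370,90,420,140),3)[0],blobs(T,red,(160,170,182,205),3)[0],blobs(S,blue,(230,180,310,270))[0],blobs(S,red,(230,180,310,260))[0])
# clip extents from the unobstructed first views, top bias from pointer at 0
P=lambda a,r,y=.4105:np.array([.740-r*np.cos(a),y,.135+r*np.sin(a)])
for a in(.40,.42,.44,.46,.48,.5):print(a,'top low/high',round(proj('top',P(a-.07,.1205))[1],1),round(proj('top',P(a+.07,.1105))[1],1),'meas-bias 189.5 181.9','scene rows',round(proj('scene',P(a+.07,.1205,.4205))[1],1),round(proj('scene',P(a-.07,.118,.4005))[1],1),'meas 112.5-120.5')
```

```text
[0.48843307 0.2557875  0.25589695] [-5.00885785  2.60173972 -6.10961642] 0.012285329812581743 0.4499062489495996 0.4396115984820841
[(np.int32(10), [393.9, 112.2], [392, 111, 5, 4])] [(np.int32(32), [169.9, 189.9], [165, 188, 11, 4])] [(np.int32(31), [266.9, 226.3], [264, 223, 7, 7])] [(np.int32(27), [258.5, 237.2], [256, 234, 6, 7])]
0.4 top low/high 189.4 183.4 meas-bias 189.5 181.9 scene rows 113.6 120.4 meas 112.5-120.5
0.42 top low/high 189.0 183.0 meas-bias 189.5 181.9 scene rows 113.1 119.9 meas 112.5-120.5
0.44 top low/high 188.6 182.5 meas-bias 189.5 181.9 scene rows 112.7 119.4 meas 112.5-120.5
0.46 top low/high 188.2 182.1 meas-bias 189.5 181.9 scene rows 112.3 118.9 meas 112.5-120.5
0.48 top low/high 187.8 181.6 meas-bias 189.5 181.9 scene rows 111.9 118.5 meas 112.5-120.5
0.5 top low/high 187.3 181.1 meas-bias 189.5 181.9 scene rows 111.4 118.0 meas 112.5-120.5
```

Run:
```python
from h import *
S=imaging.read_camera('scene');T=imaging.read_camera('top')
W=np.zeros((480,800,3),np.uint8);W[:,:400]=cv2.resize(S[200:264,238:291],(400,480),interpolation=cv2.INTER_CUBIC);W[:240,400:]=cv2.resize(T[225:265,325:392],(400,240),interpolation=cv2.INTER_CUBIC);cv2.imwrite('pics/c7.png',W[:,:,::-1])
```

```text
(no output)
```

View pics/c7.png

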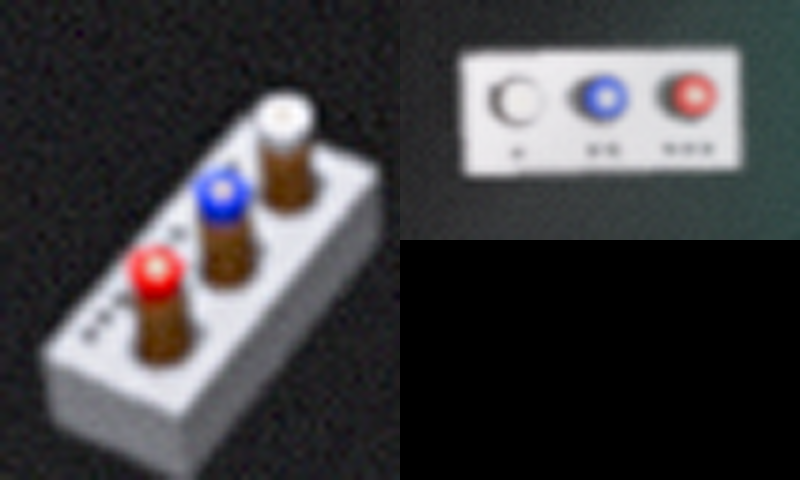

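The crop shows all three vials upright and seated, with the rack undisturbed. The lid is held at about 0.44 rad, and I measured the clip at about 0.43.

```bash
python3 -c "
from workcell import ctrl
print(ctrl.finish_job())"
```

```text
the job is handed in; nothing more can be done
None
```

The job is handed in (no verdict was shown): the blue vial is seated in hole 2 and the red in hole 3, the blank is still in hole 1, and the gripper is holding the lid by its bar at about 0.44 rad, within the yellow clip, which I measured at about 0.43 rad.

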